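Lay out the chip inspection place round the sloping stand

TASK

Set up the inspection place: lay the flat black filter case in the middle of the sloping stand, lengthways up the slope with a short edge resting against the front ledge, then lay the square chip tray squarely on top of the case, also resting against the ledge and centred on the stand's width. Stand the vial upright midway between the stand and the timer, and the loupe upright midway between the stand and the petri dish, each on the straight line that joins the two. Leave the timer and the petri dish where they are.

Things in the scene. Friction and masses are not known exactly. Their poses are not given: they have to be found in the camera images.
- stand: fixed grey sheet-metal stand. Origin on the table under the middle of its 104 (x) by 90 (y) mm base. Its plane deck, 90 wide, 100 long, no sides, rises along +x (away from the robot) at 0.33 rad. At its low front end a full-width ledge stands square to the deck, 22 high, 4 thick; its inner face meets the deck top at x = -48, z = 18 mm. Things do not slide down the deck by themselves.
- filter_case: loose flat black oblong case, 50 (x) x 70 (y) x 14 (z) mm, 50 g. Origin at the centre of its underside (its solid reaches from -23 to +25 mm in x and from -35 to +35 mm in y). Starts flat on the table at any yaw; either short edge may go to the ledge.
- chip_tray: loose black square waffle tray with small chips fixed in it, 51 x 51 x 8 mm, 30 g. Origin at the centre of its underside. Starts flat on the table at any yaw; any edge may go to the ledge. Lying on the case against the ledge its centre is 9.5 mm lower down the slope than the case's.
- loupe: loose standing round loupe, clear foot and black top, 39 mm diameter, 42 mm high, 45 g; grip it by its lower 27 mm (its upper part offers no hold). Origin at the centre of its underside; starts upright on the table.
- vial: loose slim brown vial with a black screw cap, 23 mm diameter, 52 mm high, 22 g. Origin at the centre of its underside; starts upright on the table.
- timer: bench timer, white, rounded oblong with three keys and a display, 58 x 66 x 20 mm, lying loose about 190 mm to one side (left or right, it varies) of the stand, in line with the stand's y axis. Origin at the centre of its underside. Do not shift it.
- petri: round clear petri dish with lid and two grey chips in it, 62 mm diameter, 14 mm high, lying loose about 190 mm from the stand on the other side from the timer, in line with the stand's y axis. Origin at the centre of its underside. Do not shift it.
Things that resemble listed ones, but are neither listed nor needed, are in the scene too. What is shaped like the timer but green is not meant.

How it is judged (in metres and radians):
At the end, for the whole second after the job is handed in: Case on deck, tray flat on case, both square within 0.17 rad, within 10 mm of the ledge and 12 mm of the middle; vial on the timer side, loupe on the dish side, upright, 80 to 118 mm sideways of the stand and within 18 mm of its line; timer, dish moved under 15 mm; all at rest (x of filter_case in the frame of stand between -0.0199 and -0.0049 m and y of filter_case in the frame of stand between -0.012 and 0.012 m and z of filter_case in the frame of stand between 0.0243 and 0.0363 m and angle between the z axis of filter_case and the z axis of stand, either way round between 0.25 and 0.41 rad and angle between the x axis of filter_case and the y axis of stand, either way round below 0.17 rad and x of chip_tray in the frame of stand between -0.0334 and -0.0184 m and y of chip_tray in the frame of stand between -0.012 and 0.012 m and z of chip_tray in the frame of stand between 0.0345 and 0.0465 m and angle between the z axis of chip_tray and the z axis of stand, either way round between 0.25 and 0.41 rad and z of chip_tray in the frame of filter_case between 0.01 and 0.018 m and (angle between the x axis of chip_tray and the y axis of stand, either way round below 0.17 rad or angle between the y axis of chip_tray and the y axis of stand, either way round below 0.17 rad) and x of vial in the frame of stand between -0.018 and 0.018 m and height (world z) of vial between -0.004 and 0.006 m and angle between each of vial, loupe's own z axis and vertical below 0.1 rad and ((y of timer in the frame of stand above 0 m and y of vial in the frame of stand between 0.08 and 0.118 m) or (y of timer in the frame of stand below 0 m and y of vial in the frame of stand between -0.118 and -0.08 m)) and x of loupe in the frame of stand between -0.018 and 0.018 m and height (world z) of loupe between -0.004 and 0.006 m and ((y of petri in the frame of stand above 0 m and y of loupe in the frame of stand between 0.08 and 0.118 m) or (y of petri in the frame of stand below 0 m and y of loupe in the frame of stand between -0.118 and -0.08 m)) and linear speed of each of filter_case, chip_tray, loupe, vial below 0.02 m/s and not (distance of timer from where it was at the start of the episode above 0.015 m) and not (distance of petri from where it was at the start of the episode above 0.015 m)); the robot touches nothing.
It fails at once if the timer or the petri dish is shifted by more than 15 mm (distance of any of timer, petri from where it was at the start of the episode above 0.015 m).
It also fails if it takes over 96 s, if anything falls off the work surface, if the arm or the gripper's body presses on something with over 40 N, if the wrist force passes 120 N, or if a joint passes its speed limit or range.

ROBOT

A 6-joint arm with a two-finger parallel gripper is mounted at the origin on a cart in front of the work surface, level with it; the furniture and walls round the work are solid. World frame = base frame: x ahead of the robot, y to its left, z up, the work surface at z = 0. Lengths are in mm, angles in rad, forces in N, time in s.
With the tool pointing down it reaches from about 350 to 775 mm from the base axis. Payload 7.3 kg.
Tool frame: the origin (TCP) lies midway between the tips of the shut fingers; the grasp point (between the pads) lies 19 mm behind it; z points along the fingers, y is the line along which they close (so a half turn about z gives the same grasp; the last joint's range is limited). The gripper opens to 92 mm and grips with 3 to 60 N. Pads are 19 mm wide; open, the fingers measure 130 mm over their backs; the gripper's body (75 mm by 190 mm) begins 47 mm behind the grasp point.
Start: joints at [-1.257, 0.342, 1.524, -0, 1.275, -0.146], TCP at [233.003, -470.483, 226.741] pointing down, gripper open.
Joint ranges: [-2.53, 2.53], [-0.77, 2.02], [0.04, 2.7], [-1, 4.14], [0.28, 2.66], [-3.11, 3.11]. Speed limits (rad/s): [2.57, 2.57, 3.14, 3.14, 3.14, 3.14].

INTERFACE

Orientations are given as [roll, pitch, yaw] about the fixed x, y, z axes, in that order (R = Rz(yaw) Ry(pitch) Rx(roll)).
In Python, from plant import monitor, optics, workorder gives the robot as it stands. The module is installed in compiled form; this text tells all that it offers.
- The arm moves only by the tool servo_tool, never from a script. Its arguments are lists of equal length, an entry for each row: "linear": the shift along the tool's x, y, z as a fraction of full scale, a list of three; "spin": the turn about the tool's z as a fraction of full scale. In form: {"linear": [[dx, dy, dz], ...], "spin": [spin, ...]}. A call has exactly 8 rows; each row shifts and turns the commanded pose from where the row before left it, along the tool's axes as they then stand; what a row does not reach is not made up. Full scale, the value 1, is 200 mm for a shift and 90 degrees for a turn. A row lasts 1/8 s, in which the tool goes at most 62.5 mm and 10.7 degrees, less where a joint would pass 70% of its speed; a pose out of reach is approached as far as the arm can. A call with a number of a shift or a turn outside -1 to 1 is refused whole. A call with a gripper value outside its range is refused whole. "hand" is the opening, from -1 (shut) to 1 (fully open), set as the call begins (left out, the last holds). The fingers move at their own pace and stop on an object; the grip force is fixed at half the most. Time passes only in rows, so rows that do not move let the fingers close, or fill a call up. It gives the time, the measured TCP pose, the force, the opening and the grip force at its end, in the units of the state.
- monitor.get_obs(): the state, without advancing time (a new reading comes with each control period).
- optics.capture(name): name is "scene" or "top" or "wrist"; returns a dict with "frame" (400x640x3 uint8, blue, green, red), "K" (3x3 intrinsics, pixels), "D" ([k1, k2, p1, p2, k3] as OpenCV has them; the pictures are not rectified), "world_to_cam" (4x4, takes a point from world to camera coordinates). Camera axes: x right, y down, z forward; pixel columns grow to the right and rows downward; lengths in mm; the calibration is good to about 2 mm. A picture is of the moment at which its call begins. There is no depth.
- workorder.close_job(): hands the job in; it is judged then, once.
The state is a dict: "time": time; "joint_positions": joint angles; "dq": joint speeds; "tau": joint torques, N m; "tool_pos": TCP position; "tcp_rot": TCP orientation; "contact_force": force on the tool from outside, world axes, zero at the start; "moment": the same for the moment, N m; "grip_width": finger opening in mm; "finger_force": force on a finger pad.
Only numpy, scipy, OpenCV 4.12 (cv2) and the standard library are available. Lean on these libraries where they do the work, as an engineer would, in place of code of your own. Each camera call takes 0.05 s, during which the arm holds its last target. There are 200 camera calls.

## Working session

There is one attempt and no reset: what is moved stays moved. The work goes in short steps, Python scripts to look and compute and a tool call to move; the robot and the scene stay as the last step left them, time stands still between calls to the robot, and variables do not carry over. Pictures are saved under pics/ and viewed, at most 14 in all, crops included, and the job is handed in when it is done.

Besides the shell and the picture viewer there is one more tool, called after "Request:" in YAML: its name, and indented under it one key for each argument. servo_tool: Moves the arm, as the interface text tells. Shift numbers are shares of 200 mm and turn numbers shares of 90 degrees, none past 1 either way. Its arguments: {"type":"object","properties":{"linear":{"type":"array","items":{"type":"array","items":{"type":"number","minimum":-1,"maximum":1}}},"spin":{"type":"array","items":{"type":"number","minimum":-1,"maximum":1}},"hand":{"type":"number"}},"required":["linear","spin"]}

```bash
mkdir -p pics; cat > h.py <<'E'
import numpy as np, cv2
from plant import monitor, optics, workorder
def cap(n,save=None):
    c=optics.capture(n)
    if save: cv2.imwrite('pics/'+save,c['frame'])
    return c
def ray(c,px,z):
    px=np.array(px,float).reshape(-1,1,2)
    u=cv2.undistortPoints(px,np.array(c['K']),np.array(c['D'])).reshape(-1,2)
    T=np.array(c['world_to_cam']);R=T[:3,:3];o=-R.T@T[:3,3]
    d=np.c_[u,np.ones(len(u))]@R
    return o+d*((z-o[2])/d[:,2])[:,None]
def proj(c,P):
    T=np.array(c['world_to_cam'])
    r,_=cv2.Rodrigues(T[:3,:3])
    return cv2.projectPoints(np.array(P,float).reshape(-1,1,3),r,T[:3,3],np.array(c['K']),np.array(c['D']))[0].reshape(-1,2)
E
python3 - <<'E'
from h import *
for n in ('scene','top'):
    c=cap(n,n+'0.png'); T=np.array(c['world_to_cam']); print(n,-T[:3,:3].T@T[:3,3],T[2,:3],np.array(c['K'])[0,0])
print(monitor.get_obs())
E
```

```text
scene [-275.48506505  476.57339201  902.11757697] [ 0.60319589 -0.34533133 -0.71895826] 413.1528456165168
top [ 371.84506222   72.31516479 1246.01830802] [ 0.08605094 -0.01055723 -0.9962348 ] 501.7785440998004
{'time': 0.1, 'joint_positions': array([-1.25699013e+00,  3.42686415e-01,  1.52491424e+00, -5.55829987e-06,
        1.27540622e+00, -1.46037984e-01]), 'dq': array([ 1.37360707e-03, -1.51531129e-03, -4.17076622e-03,  1.88968582e-04,
        3.00473438e-05, -1.22854582e-03]), 'tau': array([ 3.30655123e-03, -4.32002592e+01, -2.44696033e+01,  7.19611743e-02,
        5.25205024e-02, -4.83325073e-05]), 'tool_pos': array([ 232.88700519, -470.11543214,  226.09967593]), 'tcp_rot': array([-3.14019271e+00, -2.00538046e-04,  4.59845664e-01]), 'contact_force': array([ 0.26374954, -0.16624207, -0.75059887]), 'moment': array([0.02186142, 0.00866677, 0.02856148]), 'finger_force': 0.0, 'grip_width': 91.46151635809441}
```

View pics/top0.png

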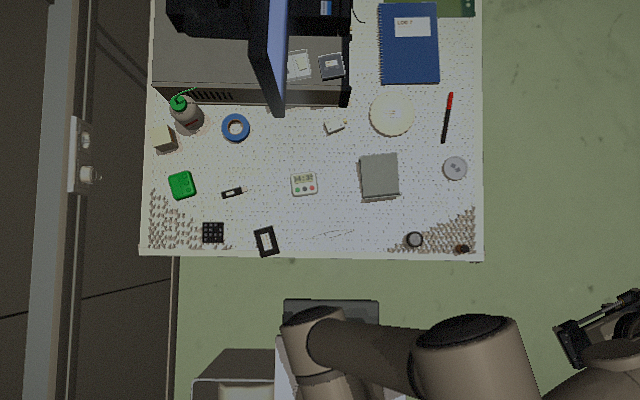

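View pics/scene0.png

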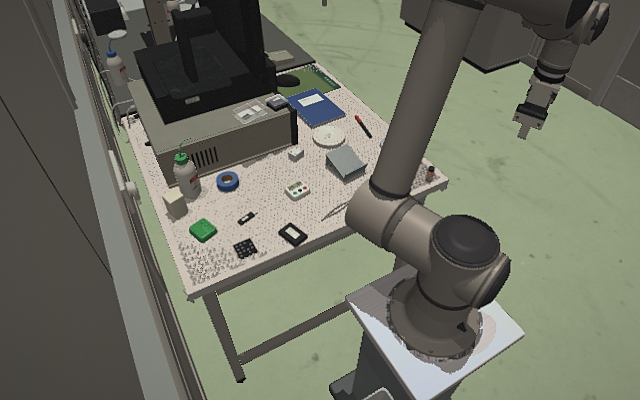

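Top view: stand (379,176), white timer (304,184), petri candidate (455,168); cream disc (391,115) is larger and opaque, and green timer-shape (182,185) is not meant. Case (265,241) vs. small black thing (233,192). Tray (213,232), loupe (414,240), vial (462,249). I'll confirm these in an enlarged crop.

```bash
python3 - <<'E'
from h import *
c=cap('top'); f=c['frame']
a=cv2.resize(f[215:265,195:295],None,fx=8,fy=8,interpolation=2)[:300]
a=cv2.resize(f[140:262,340:490],(738,600),interpolation=2)
b=cv2.resize(f[165:265,165:325],(800,500),interpolation=2)
cv2.imwrite('pics/cr.png',a);cv2.imwrite('pics/cl.png',b)
for n,p,z in [('stand',(379,176),30),('timer',(304,184),20),('petri',(455,168),14),('case',(265,241),14),('tray',(213,232),8),('loupe',(414,240),42),('vial',(462,249),52)]:
    print(n,ray(c,p,z).round(1))
E
```

```text
stand [[542.9 -86.7  30. ]]
timer [[520.7  96.5  20. ]]
petri [[ 568.9 -277.6   14. ]]
case [[379.3 188.9  14. ]]
tray [[399.  317.6   8. ]]
loupe [[ 388.2 -170.4   42. ]]
vial [[ 369.  -282.5   52. ]]
```

View pics/cr.png

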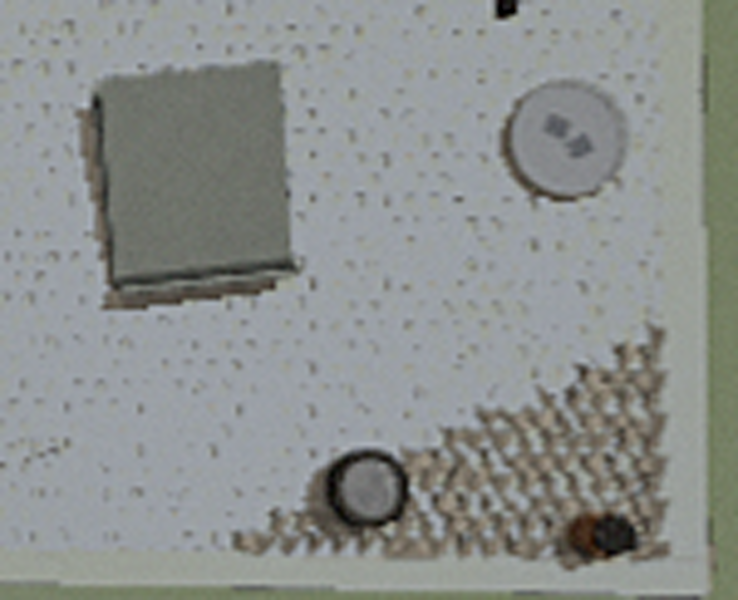

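View pics/cl.png

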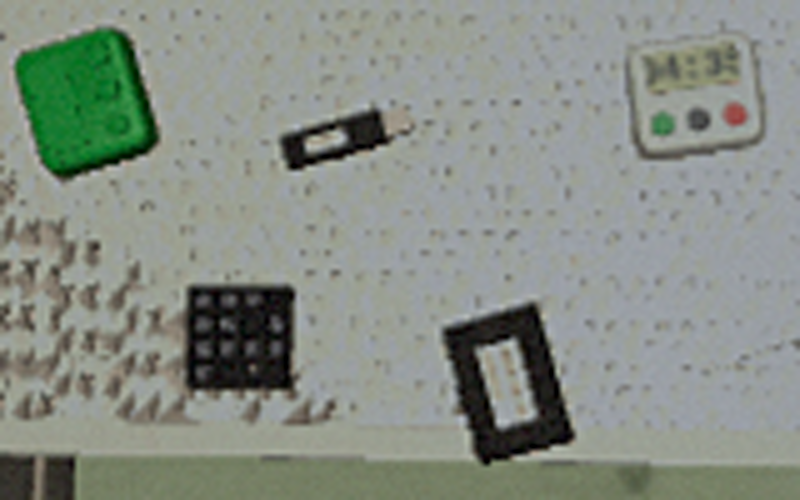

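The crops confirm everything. The petri dish has two grey chips, the timer is white with keys, the tray is square with a grid, and the case is the black oblong with the label. The small black stick is a decoy. Next I'll measure from contours.

```bash
python3 - <<'E'
from h import *
c=cap('top'); f=c['frame']; hsv=cv2.cvtColor(f,cv2.COLOR_BGR2HSV); g=hsv[...,2]
def comp(m,x0,y0,x1,y1):
    M=np.zeros_like(g); M[y0:y1,x0:x1]=(m[y0:y1,x0:x1]>0)*255
    cs,_=cv2.findContours(M,cv2.RETR_EXTERNAL,cv2.CHAIN_APPROX_NONE)
    return max(cs,key=cv2.contourArea)
for n,box,z,th in [('case',(245,220,290,262),14,60),('tray',(198,218,228,248),8,60)]:
    k=comp((g<th).astype(np.uint8),*box)
    P=ray(c,k.reshape(-1,2),z)[:,:2]
    r=cv2.minAreaRect(P.astype(np.float32)); print(n,r,cv2.contourArea(k))
for n,box,z,th in [('loupe',(400,228,428,252),42,75),('vialcap',(452,240,474,256),52,55)]:
    k=comp((g<th).astype(np.uint8),*box)
    P=ray(c,k.reshape(-1,2),z)[:,:2]
    print(n,cv2.minEnclosingCircle(P.astype(np.float32)),cv2.minAreaRect(P.astype(np.float32)))
print('px',f[176,379],f[176,350],f[168,455],f[184,304],f[156,455])
# stand: greenish-grey
lab=cv2.cvtColor(f,cv2.COLOR_BGR2LAB).astype(int); print(lab[176,379],lab[176,350])
m=((f[...,0].astype(int)-f[...,2])<2)&(g>90)&(g<150)
k=comp(m.astype(np.uint8),345,145,410,205)
print(cv2.approxPolyDP(k,4,True).reshape(-1,2).tolist(),cv2.minAreaRect(k))
k=cv2.approxPolyDP(k,4,True).reshape(-1,2)
print(ray(c,k,50.4).round(1).tolist(),ray(c,k,38).round(1).tolist())
E
```

```text
case ((377.71710205078125, 186.02392578125), (69.48841857910156, 47.310665130615234), 17.74862289428711) 495.5
tray ((397.8133544921875, 318.6418151855469), (46.593650817871094, 51.88864517211914), 1.0804436206817627) 369.5
loupe ((388.7705993652344, -170.52471923828125), 21.224496841430664) ((388.2422790527344, -170.42056274414062), (38.23869323730469, 38.65776443481445), 1.0869998931884766)
vialcap ((368.95867919921875, -282.48992919921875), 15.146053314208984) ((370.14373779296875, -282.4671630859375), (16.549039840698242, 28.778457641601562), 1.0992729663848877)
px [109 114 113] [154 159 153] [128 124 121] [154 161 157] [125 126 127]
[122 127 131] [166 125 130]
[[396, 152], [358, 158], [363, 196], [398, 191]] ((379.43792724609375, 173.2956085205078), (41.570350646972656, 39.31607437133789), 83.41805267333984)
[[599.3, -124.6, 50.4], [582.8, -33.0, 50.4], [490.9, -46.1, 50.4], [504.6, -130.0, 50.4]] [[601.6, -126.7, 38.0], [584.9, -34.1, 38.0], [492.2, -47.3, 38.0], [506.0, -132.1, 38.0]]
```

```bash
cat >> h.py <<'E'
def plan(*wps, start=None):
    """wps: (x,y,z,yaw,nrows); prints rows in tool units"""
    o=monitor.get_obs(); p=np.array(o['tool_pos'] if start is None else start[:3],float)
    y=o['tcp_rot'][2] if start is None else start[3]
    L=[];S=[]
    for w in wps:
        n=w[4]; t=np.array(w[:3],float)
        dy=(w[3]-y+np.pi)%(2*np.pi)-np.pi; y0=y; p0=p.copy()
        for i in range(n):
            g=p0+(t-p0)*(i+1)/n; d=g-p
            l=np.array([np.cos(y)*d[0]+np.sin(y)*d[1], np.sin(y)*d[0]-np.cos(y)*d[1], -d[2]])/200
            l=l.round(3); s=round(-(y0+dy*(i+1)/n-y)/(np.pi/2),3)
            if np.linalg.norm(l)>.31 or abs(s)>.118: print('TOO FAST',l,s)
            l3=l*200
            p=p+[np.cos(y)*l3[0]+np.sin(y)*l3[1], np.sin(y)*l3[0]-np.cos(y)*l3[1], -l3[2]]
            y-=s*np.pi/2
            L.append(l.tolist());S.append(s)
    import json
    for i in range(0,len(L),8): print(json.dumps({"linear":L[i:i+8],"spin":S[i:i+8]}))
    print('end',p.round(1),round(y,3))
E
python3 - <<'E'
from h import *
plan((369,-284,180,1.70,8))
E
```

```text
{"linear": [[0.128, -0.067, 0.029], [0.136, -0.046, 0.029], [0.142, -0.024, 0.029], [0.145, -0.002, 0.029], [0.142, 0.02, 0.029], [0.138, 0.042, 0.029], [0.13, 0.063, 0.029], [0.119, 0.082, 0.029]], "spin": [-0.099, -0.098, -0.099, -0.099, -0.098, -0.099, -0.099, -0.099]}
end [ 369.1 -284.   179.9] 1.701
```

Request:
servo_tool:
  linear:
    - [0.128,-0.067,0.029]
    - [0.136,-0.046,0.029]
    - [0.142,-0.024,0.029]
    - [0.145,-0.002,0.029]
    - [0.142,0.02,0.029]
    - [0.138,0.042,0.029]
    - [0.13,0.063,0.029]
    - [0.119,0.082,0.029]
  spin: [-0.099,-0.098,-0.099,-0.099,-0.098,-0.099,-0.099,-0.099]

```text
time: 1.2
tool_pos: [369.6, -283.3, 180.1]
tcp_rot: [-3.142, -0.0, 1.706]
contact_force: [-0.3, 0.2, 0.6]
grip_width: 92.0
finger_force: 0.0
```

```bash
python3 - <<'E'
from h import *
c=cap('wrist','w1.png'); T=np.array(c['world_to_cam']); print(-T[:3,:3].T@T[:3,3],T[:3,:3].round(3).tolist(),np.array(c['K'])[0,0])
o=monitor.get_obs();print(o['tool_pos'],o['tcp_rot'],proj(c,[(369,-284,0),(369,-284,52),(388.5,-170.5,42)]))
E
```

```text
[ 360.3509183  -213.98841732  338.85236522] [[0.991, 0.135, -0.0], [0.13, -0.956, 0.263], [0.035, -0.261, -0.965]] 332.1512702574041
[ 370.49600236 -280.61261445  179.32743918] [ 3.14150617e+00 -2.74923009e-03  1.71310168e+00] [[317.62653128 183.55006895]
 [317.48658973 195.49125363]
 [358.91720946  64.71641878]]
```

View pics/w1.png

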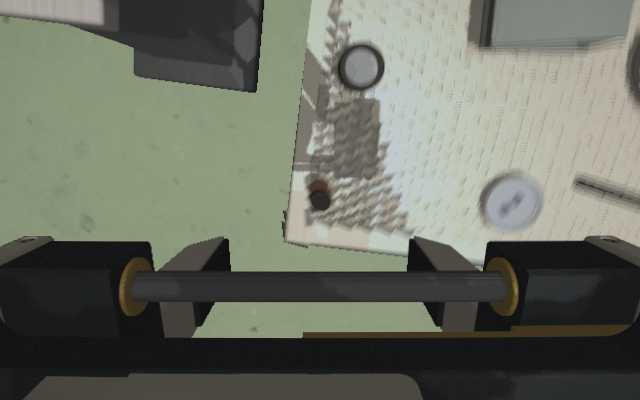

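Wrist view: vial cap (320,200), loupe (361,67), petri (512,202). I'll turn these into positions.

```bash
python3 - <<'E'
from h import *
for i in range(2): o=monitor.get_obs();print(o['tool_pos'],o['tcp_rot'])
c=cap('wrist'); f=c['frame'];g=f.max(2)
def circ(x0,y0,x1,y1,th,z):
    m=np.zeros_like(g); m[y0:y1,x0:x1]=(g[y0:y1,x0:x1]<th)*255
    k=max(cv2.findContours(m,0,1)[0],key=cv2.contourArea)
    P=ray(c,k.reshape(-1,2),z)[:,:2].astype(np.float32)
    (cx,cy),r=cv2.minEnclosingCircle(k); print(cx,cy,r,ray(c,(cx,cy),z),cv2.minEnclosingCircle(P),cv2.minAreaRect(P))
circ(300,183,338,215,48,52)
circ(330,35,395,95,70,42)
o=monitor.get_obs();print(o['tool_pos'],o['tcp_rot'],o['dq'].round(4))
E
```

```text
[ 370.49600236 -280.61261445  179.32743918] [ 3.14150617e+00 -2.74923009e-03  1.71310168e+00]
[ 370.49600236 -280.61261445  179.32743918] [ 3.14150617e+00 -2.74923009e-03  1.71310168e+00]
315.3097229003906 204.75506591796875 11.018765449523926 [[ 369.16553364 -289.48053946   52.        ]] ((369.075439453125, -289.4941101074219), 10.069376945495605) ((369.7481384277344, -289.22711181640625), (17.903316497802734, 17.591360092163086), 8.158717155456543)
358.38482666015625 73.23822021484375 24.70241928100586 [[ 389.23713656 -173.99646124   42.        ]] ((389.75762939453125, -174.4851531982422), 19.73566246032715) ((390.1138610839844, -173.14378356933594), (37.89255142211914, 34.664215087890625), 8.27653694152832)
[ 369.75809106 -282.09103714  179.71378689] [-3.14101593e+00 -1.68823473e-03  1.70531094e+00] [-0.0483 -0.0015 -0.0239 -0.0218  0.0059  0.0764]
```

```bash
python3 - <<'E'
from h import *
print(ray(cap('wrist'),(258,91),0))
plan((369,-288.5,80,1.70,3),(369,-288.5,14,1.70,4),(369,-288.5,12,1.70,1))
E
```

```text
[[ 299.52288742 -199.45550874    0.        ]]
{"linear": [[-0.008, -0.002, 0.167], [-0.009, -0.001, 0.167], [-0.008, -0.002, 0.167], [-0.0, -0.0, 0.082], [-0.0, -0.0, 0.083], [-0.0, -0.0, 0.082], [-0.0, -0.0, 0.083], [-0.0, -0.0, 0.01]], "spin": [0.0, 0.001, -0.0, -0.0, -0.0, -0.0, -0.0, -0.0]}
end [ 369.  -288.5   11.9] 1.7
```

Request:
servo_tool:
  linear:
    - [-0.008,-0.002,0.167]
    - [-0.009,-0.001,0.167]
    - [-0.008,-0.002,0.167]
    - [0,0,0.082]
    - [0,0,0.083]
    - [0,0,0.082]
    - [0,0,0.083]
    - [0,0,0.01]
  spin: [0,0,0,0,0,0,0,0]
  hand: 0.2

```text
time: 2.35
tool_pos: [368.0, -289.8, 11.4]
tcp_rot: [-3.141, -0.001, 1.698]
contact_force: [-0.3, 0.1, -1.0]
grip_width: 55.3
finger_force: 0.0
```

```bash
python3 - <<'E'
from h import *
c=cap('wrist','w2.png')
o=monitor.get_obs();print(o['tool_pos'],o['tcp_rot'],o['grip_width'])
E
```

```text
[ 368.28225443 -289.9177301    11.82362545] [-3.14101858e+00 -4.52926892e-04  1.69837143e+00] 55.223445873462865
```

View pics/w2.png

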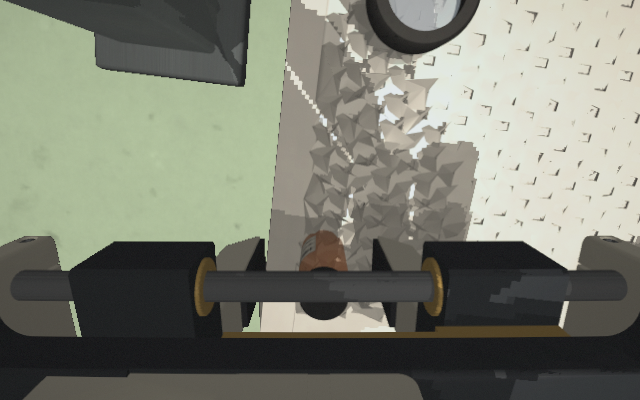

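Vial cap (323,293) sits between the fingers, so I'll grip and lift.

Request:
servo_tool:
  linear:
    - [0,0,0]
    - [0,0,0]
    - [0,0,0]
    - [0,0,0]
    - [0,0,0]
    - [0,0,-0.1]
    - [0,0,-0.2]
    - [0,0,-0.25]
  spin: [0,0,0,0,0,0,0,0]
  hand: -1

```text
time: 3.4
tool_pos: [368.2, -288.7, 122.6]
tcp_rot: [-3.14, -0.002, 1.701]
contact_force: [0.8, -1.2, -0.5]
grip_width: 22.4
finger_force: 30.0
```

```bash
python3 - <<'E'
from h import *
plan((368,-290,170,1.70,1),(510,-110,200,1.70,6),(510,-110,200,1.70,1))
E
```

```text
{"linear": [[-0.007, -0.002, -0.237], [0.133, 0.137, -0.025], [0.134, 0.137, -0.025], [0.133, 0.136, -0.025], [0.134, 0.137, -0.025], [0.133, 0.137, -0.025], [0.134, 0.137, -0.025], [-0.0, -0.0, -0.0]], "spin": [0.0, 0.0, 0.0, 0.0, 0.0, 0.0, 0.0, 0.0]}
end [ 510.1 -110.   200. ] 1.701
```

Request:
servo_tool:
  linear:
    - [-0.007,-0.002,-0.237]
    - [0.133,0.137,-0.025]
    - [0.134,0.137,-0.025]
    - [0.133,0.136,-0.025]
    - [0.134,0.137,-0.025]
    - [0.133,0.137,-0.025]
    - [0.134,0.137,-0.025]
    - [0,0,0]
  spin: [0,0,0,0,0,0,0,0]

```text
time: 4.4
tool_pos: [511.7, -108.8, 199.5]
tcp_rot: [3.141, -0.0, 1.704]
contact_force: [-0.4, -0.6, -0.8]
grip_width: 22.2
finger_force: 30.0
```

```bash
python3 - <<'E'
from h import *
c=cap('wrist')
c=cap('wrist')
c=cap('wrist')
c=cap('wrist','w3.png'); 
o=monitor.get_obs();print(o['tool_pos'],o['dq'].round(3),c['frame'][100,320],c['frame'][150,320])
import pickle;pickle.dump(c,open('w3.pkl','wb'))
E
```

```text
[ 509.91067898 -111.21788957  199.19026664] [-0.007 -0.001 -0.001  0.003  0.     0.002] [136 148 153] [ 95 102  97]
```

View pics/w3.png

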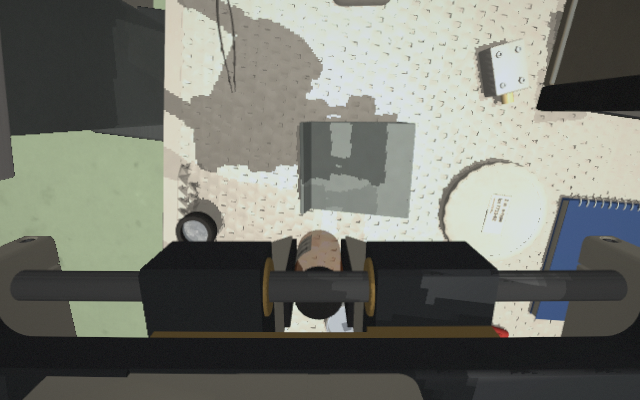

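The stand shows high corners (414,123) and (408,217), and outer ledge corners (300,123) and (301,216).

```bash
python3 - <<'E'
from h import *
import pickle
c=pickle.load(open('w3.pkl','rb'))
H=ray(c,[(414,123),(408,217)],50.4); L=ray(c,[(300,123),(301,216)],37.8); M=ray(c,[(310.5,123),(311.5,213)],38.8)
print(H.round(1).tolist(),L.round(1).tolist(),M.round(1).tolist())
h=H.mean(0)[:2];l=L.mean(0)[:2]
u=(h-l)/np.linalg.norm(h-l);print('yaw',np.arctan2(u[1],u[0]),np.linalg.norm(h-l),'exp',46.6+58.9)
for E in (H,L): d=E[0]-E[1];print('y-dir yaw',np.arctan2(-d[0],d[1]),np.linalg.norm(d))
print('origin',h-46.6*u,l+58.9*u)
# refine with top
t=cap('top');f=t['frame']
hsv=cv2.cvtColor(f,cv2.COLOR_BGR2HSV)
print(ray(t,[(358.5,156.5),(397,152.5)],50.4),ray(t,[(363,196.5),(400,193)],37.8))
# timer, petri centres
def blob(m,box,z):
    x0,y0,x1,y1=box;M=np.zeros(m.shape,np.uint8);M[y0:y1,x0:x1]=m[y0:y1,x0:x1]*255
    M=cv2.morphologyEx(M,cv2.MORPH_CLOSE,np.ones((3,3),np.uint8))
    k=max(cv2.findContours(M,0,1)[0],key=cv2.contourArea);P=ray(t,k.reshape(-1,2),z)[:,:2].astype(np.float32)
    return cv2.minAreaRect(P)
b=f.astype(int)
print('petri',f[168,440],f[168,466],f[178,455],'timer',f[196,304],f[184,292],f[184,288])
E
```

```text
[[587.5, -38.6, 50.4], [599.8, -126.6, 50.4]] [[484.9, -52.5, 37.8], [496.5, -143.0, 37.8]] [[494.7, -51.2, 38.8], [506.5, -138.2, 38.8]]
yaw 0.14623899934758292 104.05145217828839 exp 105.5
y-dir yaw 0.13899745808235517 88.8147596956853
y-dir yaw 0.12659110087477693 91.30291866530821
origin [547.52556277 -89.3841633 ] [548.95864897 -89.17308335]
[[ 586.44182154  -34.12800729   50.4       ]
 [ 598.11623182 -127.06847405   50.4       ]] [[ 490.96396022  -47.317464     37.8       ]
 [ 501.25853712 -136.98960704   37.8       ]]
petri [ 86  98 108] [ 97 116 123] [78 88 95] timer [167 167 162] [148 161 154] [177 171 166]
```

```bash
python3 - <<'E'
from h import *
plan((534,6,200,1.703,4),(534,6,100,1.703,3),(534,6,40,1.703,3),(534,6,12.5,1.703,4),(534,6,12.5,1.703,2))
E
```

```text
{"linear": [[0.142, 0.049, -0.001], [0.141, 0.048, -0.001], [0.142, 0.049, -0.001], [0.141, 0.049, -0.001], [0.0, 0.0, 0.167], [0.0, 0.0, 0.167], [0.0, 0.0, 0.166], [0.0, 0.0, 0.1]], "spin": [-0.001, -0.0, -0.001, -0.0, -0.0, -0.0, -0.0, -0.0]}
{"linear": [[0.0, 0.0, 0.1], [0.0, 0.0, 0.1], [0.0, 0.0, 0.034], [0.0, 0.0, 0.035], [0.0, 0.0, 0.034], [0.0, 0.0, 0.035], [0.0, 0.0, -0.0], [0.0, 0.0, -0.0]], "spin": [-0.0, -0.0, -0.0, -0.0, -0.0, -0.0, -0.0, -0.0]}
end [533.9   6.   12.5] 1.703
```

Request:
servo_tool:
  linear:
    - [0.142,0.049,-0.001]
    - [0.141,0.048,-0.001]
    - [0.142,0.049,-0.001]
    - [0.141,0.049,-0.001]
    - [0,0,0.167]
    - [0,0,0.167]
    - [0,0,0.166]
    - [0,0,0.1]
  spin: [0,0,0,0,0,0,0,0]

```text
time: 5.65
tool_pos: [533.6, 5.8, 78.7]
tcp_rot: [-3.139, -0.0, 1.699]
contact_force: [-0.4, 0.6, 1.1]
grip_width: 22.3
finger_force: 30.0
```

Request:
servo_tool:
  linear:
    - [0,0,0.1]
    - [0,0,0.1]
    - [0,0,0.034]
    - [0,0,0.035]
    - [0,0,0.034]
    - [0,0,0.035]
    - [0,0,0]
    - [0,0,0]
  spin: [0,0,0,0,0,0,0,0]

```text
time: 6.65
tool_pos: [534.7, 6.7, 12.8]
tcp_rot: [3.142, 0.0, 1.701]
contact_force: [-0.2, 0.4, 0.5]
grip_width: 22.2
finger_force: 30.0
```

Request:
servo_tool:
  linear:
    - [0,0,0]
    - [0,0,0]
    - [0,0,0]
    - [0,0,0]
    - [0,0,-0.1]
    - [0,0,-0.2]
    - [0,0,-0.25]
    - [0,0,-0.25]
  spin: [0,0,0,0,0,0,0,0]
  hand: 0.4

```text
time: 7.65
tool_pos: [534.3, 6.7, 174.2]
tcp_rot: [-3.141, 0.0, 1.701]
contact_force: [-0.1, -0.1, -0.3]
grip_width: 64.4
finger_force: 0.0
```

```bash
python3 - <<'E'
from h import *
plan((389,-215,170,1.703,7),(389,-215,170,1.703,1))
E
```

```text
{"linear": [[-0.144, -0.123, 0.003], [-0.143, -0.124, 0.003], [-0.144, -0.123, 0.003], [-0.143, -0.124, 0.003], [-0.144, -0.124, 0.003], [-0.143, -0.123, 0.003], [-0.143, -0.124, 0.003], [-0.0, -0.0, -0.0]], "spin": [-0.0, -0.0, -0.001, 0.0, -0.0, -0.0, -0.0, -0.0]}
end [ 389.  -214.9  170. ] 1.702
```

Request:
servo_tool:
  linear:
    - [-0.144,-0.123,0.003]
    - [-0.143,-0.124,0.003]
    - [-0.144,-0.123,0.003]
    - [-0.143,-0.124,0.003]
    - [-0.144,-0.124,0.003]
    - [-0.143,-0.123,0.003]
    - [-0.143,-0.124,0.003]
    - [0,0,0]
  spin: [0,0,0,0,0,0,0,0]

```text
time: 8.65
tool_pos: [388.1, -216.3, 168.6]
tcp_rot: [-3.141, 0.0, 1.697]
contact_force: [0.2, 0.6, -0.3]
grip_width: 64.3
finger_force: 0.0
```

```bash
python3 - <<'E'
from h import *
for i in range(4): c=cap('wrist')
f=c['frame'];g=f.max(2)
q=proj(c,(389,-172,42))[0].astype(int);x,y=q;print(q)
m=np.zeros_like(g); m[y-45:y+45,x-45:x+45]=(g[y-45:y+45,x-45:x+45]<75)*255
k=max(cv2.findContours(m,0,1)[0],key=cv2.contourArea)
P=ray(c,k.reshape(-1,2),42)[:,:2].astype(np.float32)
print(cv2.minEnclosingCircle(P),cv2.fitEllipse(P))
t=cap('top');print('vial px',proj(t,(534,6,52)))
plan((389,-173,120,1.703,3),(389,-173,40,1.703,3),(389,-173,3,1.703,2))
E
```

```text
[324 147]
((390.583984375, -173.5042266845703), 19.463266372680664) ((390.6543273925781, -173.45785522460938), (37.70110321044922, 38.13544464111328), 37.75080108642578)
vial px [[341.59405538 177.64586688]]
{"linear": [[0.068, 0.008, 0.081], [0.068, 0.008, 0.081], [0.068, 0.008, 0.081], [-0.0, 0.0, 0.133], [-0.0, 0.0, 0.133], [-0.0, 0.0, 0.134], [-0.0, 0.0, 0.092], [-0.0, 0.0, 0.093]], "spin": [-0.0, -0.0, -0.001, 0.0, 0.0, 0.0, 0.0, 0.0]}
end [ 389.  -173.     2.9] 1.704
```

Request:
servo_tool:
  linear:
    - [0.068,0.012,0.081]
    - [0.068,0.012,0.081]
    - [0.068,0.01,0.081]
    - [0,0,0.133]
    - [0,0,0.133]
    - [0,0,0.134]
    - [0,0,0.11]
    - [0,0,0.065]
  spin: [0,0,0,0,0,0,0,0]

```text
time: 9.9
tool_pos: [390.7, -172.6, 4.0]
tcp_rot: [-3.141, -0.001, 1.702]
contact_force: [0.2, 0.1, -0.4]
grip_width: 64.1
finger_force: 0.0
```

Request:
servo_tool:
  linear:
    - [0,0,0]
    - [0,0,0]
    - [0,0,0]
    - [0,0,0]
    - [0,0,0]
    - [0,0,-0.1]
    - [0,0,-0.2]
    - [0,0,-0.25]
  spin: [0,0,0,0,0,0,0,0]
  hand: -1

```text
time: 10.9
tool_pos: [389.8, -173.1, 115.6]
tcp_rot: [-3.14, -0.001, 1.7]
contact_force: [1.6, -0.9, -1.6]
grip_width: 38.3
finger_force: 30.0
```

```bash
python3 - <<'E'
from h import *
c=cap('wrist','w4.png'); t=cap('top')
cv2.imwrite('pics/w4b.png',np.vstack([cv2.resize(c['frame'][200:330,160:480],(640,260)),cv2.resize(t['frame'][140:230,280:440],(640,360),interpolation=2)])[:600])
plan((389,-173,130,1.703,1),(559.5,-184,130,1.703,5),(559.5,-184,60,1.703,2),(559.5,-184,20,1.703,3),(559.5,-184,4.8,1.703,3),(559.5,-184,4.8,1.703,2))
E
```

```text
{"linear": [[0.013, -0.018, -0.054], [-0.033, 0.168, -0.0], [-0.034, 0.167, -0.0], [-0.033, 0.168, -0.0], [-0.033, 0.167, -0.0], [-0.033, 0.168, -0.0], [-0.0, -0.0, 0.175], [-0.0, -0.0, 0.175]], "spin": [-0.001, -0.0, -0.0, -0.0, -0.0, -0.0, -0.0, -0.0]}
{"linear": [[-0.0, -0.0, 0.067], [-0.0, -0.0, 0.066], [-0.0, -0.0, 0.067], [-0.0, -0.0, 0.025], [-0.0, -0.0, 0.026], [-0.0, -0.0, 0.025], [-0.0, -0.0, -0.0], [-0.0, -0.0, -0.0]], "spin": [-0.0, -0.0, -0.0, -0.0, -0.0, -0.0, -0.0, -0.0]}
end [ 559.5 -183.9    4.8] 1.702
```

View pics/w4b.png

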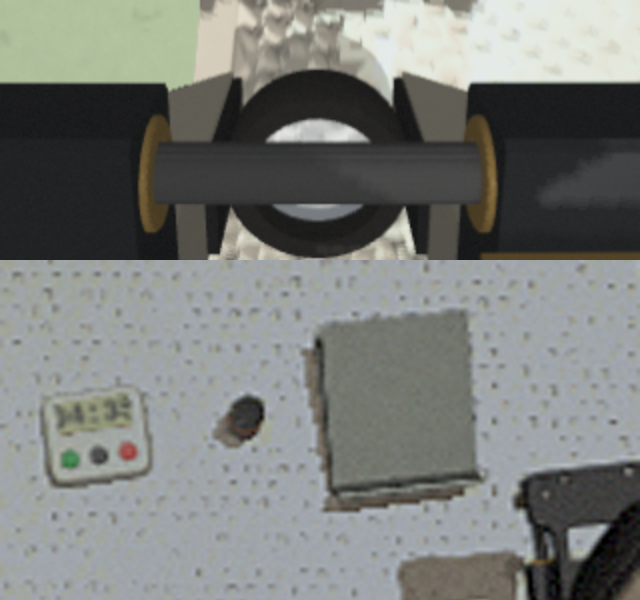

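The vial stands upright at crop (243,415), and the loupe is held centred. Next I'll place the loupe.

Request:
servo_tool:
  linear:
    - [0.013,-0.018,-0.054]
    - [-0.033,0.168,0]
    - [-0.034,0.167,0]
    - [-0.033,0.168,0]
    - [-0.033,0.167,0]
    - [-0.033,0.168,0]
    - [0,0,0.175]
    - [0,0,0.175]
  spin: [0,0,0,0,0,0,0,0]

```text
time: 12.0
tool_pos: [556.4, -182.0, 53.5]
tcp_rot: [-3.139, -0.001, 1.701]
contact_force: [-0.2, -0.5, -0.7]
grip_width: 38.3
finger_force: 30.0
```

Request:
servo_tool:
  linear:
    - [0,0,0.067]
    - [0,0,0.066]
    - [0,0,0.067]
    - [0,0,0.025]
    - [0,0,0.026]
    - [0,0,0.025]
    - [0,0,0]
    - [0,0,0]
  spin: [0,0,0,0,0,0,0,0]

```text
time: 13.0
tool_pos: [557.7, -183.1, 4.0]
tcp_rot: [3.14, 0.002, 1.701]
contact_force: [-8.6, 0.9, 23.1]
grip_width: 38.3
finger_force: 30.0
```

Request:
servo_tool:
  linear:
    - [0,0,0]
    - [0,0,0]
    - [0,0,0]
    - [0,0,0]
    - [0,0,-0.1]
    - [0,0,-0.2]
    - [0,0,-0.25]
    - [0,0,-0.25]
  spin: [0,0,0,0,0,0,0,0]
  hand: 0.4

```text
time: 14.0
tool_pos: [557.0, -182.4, 161.7]
tcp_rot: [-3.141, -0.0, 1.701]
contact_force: [0.7, -1.4, 0.8]
grip_width: 64.3
finger_force: 0.0
```

```bash
python3 - <<'E'
from h import *
plan((354,178,170,0.31,12),(354,178,170,.31,4))
E
```

```text
{"linear": [[0.16, -0.064, -0.003], [0.151, -0.083, -0.004], [0.141, -0.099, -0.003], [0.128, -0.115, -0.004], [0.114, -0.129, -0.003], [0.099, -0.142, -0.004], [0.081, -0.152, -0.003], [0.064, -0.16, -0.004]], "spin": [0.074, 0.074, 0.073, 0.074, 0.074, 0.074, 0.073, 0.074]}
{"linear": [[0.044, -0.167, -0.003], [0.025, -0.17, -0.004], [0.005, -0.172, -0.003], [-0.015, -0.172, -0.004], [0.0, -0.0, 0.0], [0.0, -0.0, 0.0], [0.0, -0.0, 0.0], [0.0, -0.0, 0.0]], "spin": [0.074, 0.074, 0.074, 0.073, 0.0, 0.0, 0.0, 0.0]}
end [354.  178.  170.1] 0.311
```

Request:
servo_tool:
  linear:
    - [0.16,-0.064,-0.003]
    - [0.151,-0.083,-0.004]
    - [0.141,-0.099,-0.003]
    - [0.128,-0.115,-0.004]
    - [0.114,-0.129,-0.003]
    - [0.099,-0.142,-0.004]
    - [0.081,-0.152,-0.003]
    - [0.064,-0.16,-0.004]
  spin: [0.074,0.074,0.073,0.074,0.074,0.074,0.073,0.074]
  hand: 0.6

```text
time: 15.0
tool_pos: [421.2, 58.7, 166.0]
tcp_rot: [-3.142, -0.0, 0.77]
contact_force: [-0.6, -0.5, 0.4]
grip_width: 73.4
finger_force: 0.0
```

Request:
servo_tool:
  linear:
    - [0.044,-0.167,-0.003]
    - [0.025,-0.17,-0.004]
    - [0.005,-0.172,-0.003]
    - [-0.015,-0.172,-0.004]
    - [0,0,0]
    - [0,0,0]
    - [0,0,0]
    - [0,0,0]
  spin: [0.074,0.074,0.074,0.073,0,0,0,0]

```text
time: 16.0
tool_pos: [354.6, 177.2, 168.8]
tcp_rot: [3.141, 0.0, 0.31]
contact_force: [1.0, -0.5, -0.9]
grip_width: 73.6
finger_force: 0.0
```

```bash
cat >> h.py <<'E'
def dark(c,P0,z,rad=60,th=75):
    g=c['frame'].max(2); x,y=proj(c,P0)[0].astype(int)
    m=np.zeros_like(g); s=np.s_[max(y-rad,0):y+rad,max(x-rad,0):x+rad]; m[s]=(g[s]<th)*255
    k=max(cv2.findContours(m,0,1)[0],key=cv2.contourArea)
    return (x,y),ray(c,k.reshape(-1,2),z)[:,:2].astype(np.float32)
E
python3 - <<'E'
from h import *
c=cap('wrist','w5.png')
q,P=dark(c,(378,186,14),14,80); print(q,cv2.minAreaRect(P))
print(monitor.get_obs()['tool_pos'],monitor.get_obs()['grip_width'])
t=cap('top')
for p,z in (((559,-183,42),42),((534,6,52),52)):
    q,P=dark(t,p,z,16,80); print(q,cv2.minAreaRect(P))
E
```

```text
(np.int64(316), np.int64(163)) ((364.056884765625, 156.85482788085938), (115.19355773925781, 110.27562713623047), 17.73126983642578)
[354.49484538 177.33308973 168.81388118] 73.522069641809
(np.int64(419), np.int64(169)) ((554.8284301757812, -177.85951232910156), (37.27052307128906, 42.822593688964844), 37.80196762084961)
(np.int64(341), np.int64(177)) ((530.939697265625, 7.860659599304199), (18.240795135498047, 23.811933517456055), 64.47173309326172)
```

View pics/w5.png

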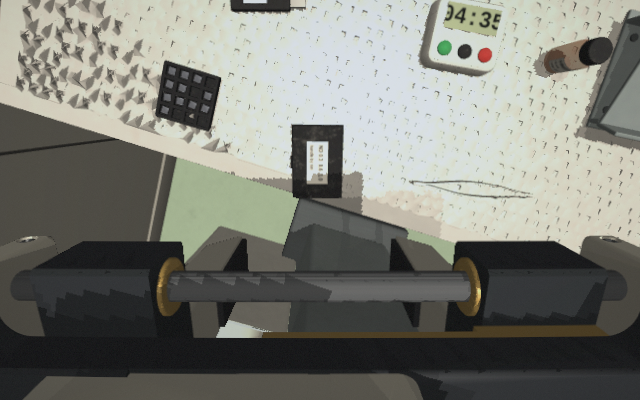

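Case corners are (292,125), (343,126), (341,197) and (292,197), already aligned with the tool. Tray is at (188,95), and the timer and vial look fine.

```bash
python3 - <<'E'
from h import *
c=cap('wrist'); P=ray(c,[(292,125),(343,126),(341.5,197),(292,197)],14)[:,:2]; print(P.round(1),P.mean(0)); a=(P[0]+P[1]-P[2]-P[3]);print(np.arctan2(a[1],a[0]),np.linalg.norm(a)/2)
Q=ray(c,[(165,61),(221,76),(211,130),(156,117)],8)[:,:2]; print('tray',Q.round(1).tolist(),Q.mean(0)); 
for i in range(4):
  d=Q[(i+1)%4]-Q[i]; print(np.linalg.norm(d),np.arctan2(d[1],d[0]))
x,y=P.mean(0)
plan((x,y,80,.31,3),(x,y,20,.31,3),(x,y,5.5,.31,2))
E
```

```text
[[404.9 218.1]
 [418.3 173.1]
 [354.1 152.7]
 [339.4 198.6]] [379.15299872 185.63590306]
0.2982526770337565 67.85286618386483
tray [[423.8, 343.4], [426.5, 292.2], [376.9, 290.0], [373.0, 342.0]] [400.06320253 316.89528176]
51.26464142730729 -1.516983403696156
49.64387591163046 -3.0969246297704145
52.16508849796403 1.646729217287603
50.81331173611865 0.027405995468253397
{"linear": [[0.043, -0.0, 0.148], [0.044, -0.001, 0.148], [0.043, 0.0, 0.148], [0.0, 0.0, 0.1], [0.0, 0.0, 0.1], [0.0, 0.0, 0.1], [0.0, 0.0, 0.036], [0.0, 0.0, 0.037]], "spin": [-0.0, -0.0, -0.0, -0.0, -0.0, -0.0, -0.0, -0.0]}
end [379.1 185.6   5.5] 0.31
```

Request:
servo_tool:
  linear:
    - [0.043,0,0.148]
    - [0.044,0,0.148]
    - [0.043,0,0.148]
    - [0,0,0.1]
    - [0,0,0.1]
    - [0,0,0.1]
    - [0,0,0.036]
    - [0,0,0.037]
  spin: [0,0,0,0,0,0,0,0]

```text
time: 17.15
tool_pos: [379.3, 185.8, 5.4]
tcp_rot: [3.141, -0.001, 0.311]
contact_force: [-0.1, 0.1, -0.3]
grip_width: 73.4
finger_force: 0.0
```

Request:
servo_tool:
  linear:
    - [0,0,0]
    - [0,0,0]
    - [0,0,0]
    - [0,0,0]
    - [0,0,0]
    - [0,0,-0.1]
    - [0,0,-0.2]
    - [0,0,-0.25]
  spin: [0,0,0,0,0,0,0,0]
  hand: -1

```text
time: 18.15
tool_pos: [378.1, 185.5, 116.0]
tcp_rot: [3.142, 0.003, 0.311]
contact_force: [0.9, 0.1, -1.1]
grip_width: 47.7
finger_force: 30.0
```

```bash
python3 - <<'E'
from h import *
plan((534.1,-90.5,125,.132,8),(534.1,-90.5,60,.132,4),(534.1,-90.5,60,.132,4),(534.1,-90.5,36,.132,8))
E
```

```text
{"linear": [[0.04, 0.194, -0.006], [0.045, 0.193, -0.005], [0.048, 0.192, -0.006], [0.053, 0.191, -0.006], [0.058, 0.19, -0.005], [0.061, 0.188, -0.006], [0.066, 0.187, -0.005], [0.069, 0.186, -0.006]], "spin": [0.014, 0.014, 0.015, 0.014, 0.014, 0.014, 0.014, 0.015]}
{"linear": [[0.0, -0.0, 0.081], [0.0, -0.0, 0.081], [0.0, -0.0, 0.082], [0.0, -0.0, 0.081], [0.0, -0.0, -0.0], [0.0, -0.0, -0.0], [0.0, -0.0, -0.0], [0.0, -0.0, -0.0]], "spin": [-0.0, -0.0, -0.0, -0.0, -0.0, -0.0, -0.0, -0.0]}
{"linear": [[0.0, -0.0, 0.015], [0.0, -0.0, 0.015], [0.0, -0.0, 0.015], [0.0, -0.0, 0.015], [0.0, -0.0, 0.015], [0.0, -0.0, 0.015], [0.0, -0.0, 0.015], [0.0, -0.0, 0.015]], "spin": [-0.0, -0.0, -0.0, -0.0, -0.0, -0.0, -0.0, -0.0]}
end [534.  -90.6  36. ] 0.131
```

Request:
servo_tool:
  linear:
    - [0.04,0.194,-0.006]
    - [0.045,0.193,-0.005]
    - [0.048,0.192,-0.006]
    - [0.053,0.191,-0.006]
    - [0.058,0.19,-0.005]
    - [0.061,0.188,-0.006]
    - [0.066,0.187,-0.005]
    - [0.069,0.186,-0.006]
  spin: [0.014,0.014,0.015,0.014,0.014,0.014,0.014,0.015]

```text
time: 19.15
tool_pos: [535.2, -91.4, 124.2]
tcp_rot: [-3.141, 0.001, 0.131]
contact_force: [0.9, -0.1, 0.6]
grip_width: 47.2
finger_force: 30.0
```

Request:
servo_tool:
  linear:
    - [0,0,0.081]
    - [0,0,0.081]
    - [0,0,0.082]
    - [0,0,0.081]
    - [0,0,0]
    - [0,0,0]
    - [0,0,0]
    - [0,0,0]
  spin: [0,0,0,0,0,0,0,0]

```text
time: 20.15
tool_pos: [535.2, -90.4, 60.1]
tcp_rot: [3.141, -0.001, 0.132]
contact_force: [-0.5, -0.1, 0.2]
grip_width: 47.5
finger_force: 30.0
```

```bash
python3 - <<'E'
from h import *
c=cap('wrist'); t=cap('top'); o=monitor.get_obs(); print(o['tool_pos'],o['tcp_rot'])
cv2.imwrite('pics/w6.png',np.vstack([cv2.resize(c['frame'][60:360],(640,300)),cv2.resize(t['frame'][140:215,330:490],(640,300),interpolation=2)]))
E
```

```text
[535.07443128 -90.33018733  59.86735226] [ 3.14123877e+00 -6.07951401e-04  1.31544387e-01]
```

View pics/w6.png

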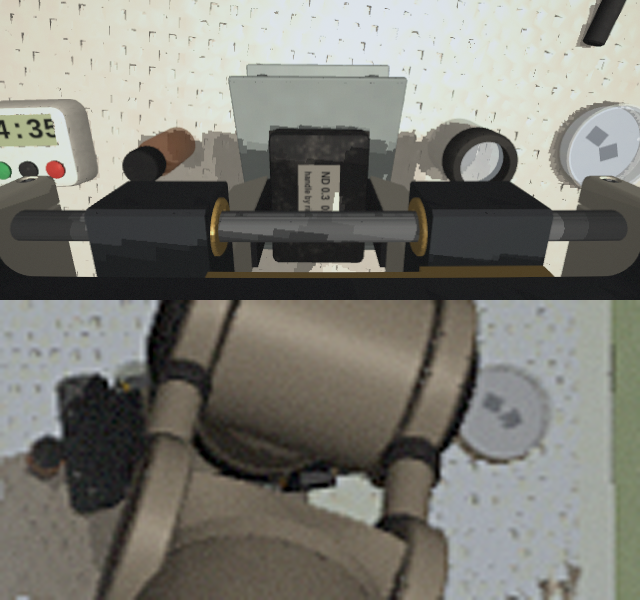

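The case (270–368 px) is over the deck. The deck's top edge runs (229,137)–(407,138), which I can use to check centring.

```bash
python3 - <<'E'
from h import *
c=cap('wrist');H=ray(c,[(229,137),(407,138)],50.4);print(H)
m=H.mean(0)[:2];print('origin est',m-46.6*np.array([.9913,.1316]))
d=H[0]-H[1];print(np.arctan2(-d[0],d[1]),np.linalg.norm(d))
print(ray(c,[(270,189),(368,190)],63)) # case far top edge
E
```

```text
[[ 588.44733358  -39.19161195   50.4       ]
 [ 599.6051996  -127.30476374   50.4       ]]
origin est [547.83168659 -89.38074784]
0.12596068460379994 88.81680861163828
[[ 567.71617425  -63.46511742   63.        ]
 [ 573.39847392 -110.19664008   63.        ]]
```

Request:
servo_tool:
  linear:
    - [0,0,0.015]
    - [0,0,0.015]
    - [0,0,0.015]
    - [0,0,0.015]
    - [0,0,0.015]
    - [0,0,0.015]
    - [0,0,0.015]
    - [0,0,0.01]
  spin: [0,0,0,0,0,0,0,0]

```text
time: 21.3
tool_pos: [534.5, -90.4, 36.9]
tcp_rot: [3.141, 0.0, 0.131]
contact_force: [-4.5, -0.9, 6.9]
grip_width: 47.4
finger_force: 30.0
```

Request:
servo_tool:
  linear:
    - [-0.005,0,0.003]
    - [-0.005,0,0.002]
    - [-0.005,0,0.002]
    - [-0.006,0,0.002]
    - [-0.006,0,0.002]
    - [-0.006,0,0.002]
    - [0,0,0]
    - [0,0,0]
  spin: [0,0,0,0,0,0,0,0]

```text
time: 22.3
tool_pos: [530.6, -91.6, 35.3]
tcp_rot: [3.14, -0.005, 0.131]
contact_force: [2.6, 0.4, 7.0]
grip_width: 47.2
finger_force: 30.0
```

```bash
python3 - <<'E'
from h import *
c=cap('wrist','w7.png');s=cap('scene'); t=cap('top'); o=monitor.get_obs(); print(o['tool_pos'],o['contact_force'])
cv2.imwrite('pics/w7b.png',np.vstack([cv2.resize(c['frame'][60:360],(640,300)),cv2.resize(s['frame'][120:195,290:450],(640,300),interpolation=2)]))
E
```

```text
[530.64292321 -91.56332545  35.28305272] [2.42927105 1.57050306 6.61242156]
```

View pics/w7b.png

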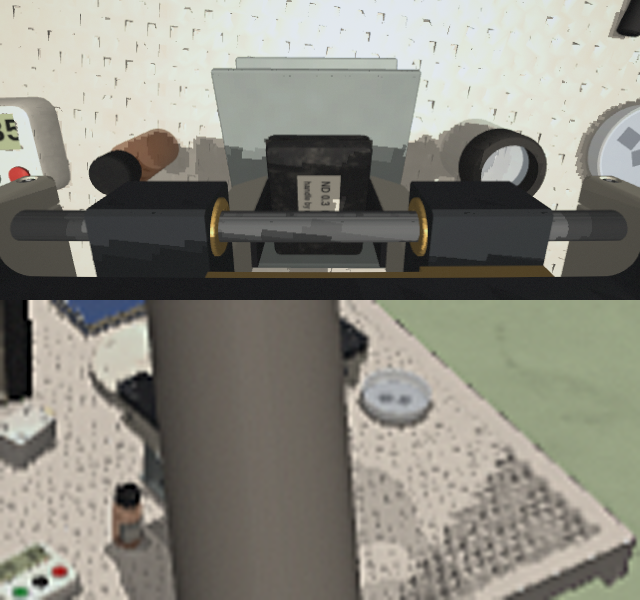

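The case lies tilted on the deck with its lower edge at the ledge (gap at row 265 small). I'll release and lift.

Request:
servo_tool:
  linear:
    - [0,0,0]
    - [0,0,0]
    - [0,0,0]
    - [0,0,0]
    - [0,0,-0.1]
    - [0,0,-0.2]
    - [0,0,-0.25]
    - [-0.2,0,-0.1]
  spin: [0,0,0,0,0,0,0,0]
  hand: 0.4

```text
time: 23.45
tool_pos: [491.1, -97.0, 166.7]
tcp_rot: [3.139, -0.006, 0.133]
contact_force: [0.8, 0.5, 0.0]
grip_width: 64.4
finger_force: 0.0
```

```bash
python3 - <<'E'
from h import *
c=cap('wrist');c=cap('wrist'); o=monitor.get_obs(); print(o['tool_pos'],o['contact_force'])
cv2.imwrite('pics/w8.png',cv2.resize(c['frame'][30:270,140:460],(800,600)))
plan((360,310,190,-0.00,13),(360,310,190,0,3))
import pickle;pickle.dump(c,open('w8.pkl','wb'))
E
```

```text
[487.08543332 -96.63787599 166.07005245] [0.07783357 0.22889143 0.38348748]
{"linear": [[-0.028, -0.161, -0.009], [-0.03, -0.162, -0.009], [-0.031, -0.16, -0.01], [-0.033, -0.161, -0.009], [-0.034, -0.16, -0.009], [-0.036, -0.16, -0.009], [-0.038, -0.159, -0.009], [-0.04, -0.159, -0.01]], "spin": [0.006, 0.007, 0.006, 0.007, 0.006, 0.007, 0.006, 0.006]}
{"linear": [[-0.04, -0.159, -0.009], [-0.043, -0.158, -0.009], [-0.044, -0.158, -0.009], [-0.046, -0.158, -0.009], [-0.047, -0.156, -0.01], [-0.0, -0.0, 0.0], [-0.0, -0.0, 0.0], [-0.0, -0.0, 0.0]], "spin": [0.007, 0.006, 0.007, 0.006, 0.006, 0.0, 0.0, 0.0]}
end [360.  309.9 190.1] 0.001
```

View pics/w8.png

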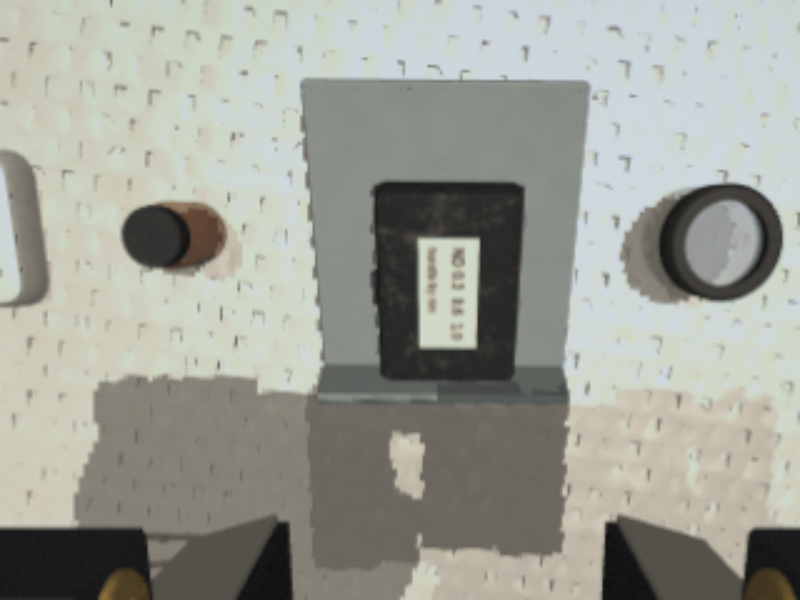

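The case lies square against the ledge and centred: case columns 376–521 against deck 318–577. Next is the tray.

Request:
servo_tool:
  linear:
    - [-0.028,-0.161,-0.009]
    - [-0.03,-0.162,-0.009]
    - [-0.031,-0.16,-0.01]
    - [-0.033,-0.161,-0.009]
    - [-0.034,-0.16,-0.009]
    - [-0.036,-0.16,-0.009]
    - [-0.038,-0.159,-0.009]
    - [-0.04,-0.159,-0.01]
  spin: [0.006,0.007,0.006,0.007,0.006,0.007,0.006,0.006]
  hand: 0.6

```text
time: 24.55
tool_pos: [410.1, 154.8, 178.2]
tcp_rot: [3.142, 0.001, 0.051]
contact_force: [-0.2, -0.1, -0.1]
grip_width: 73.1
finger_force: 0.0
```

Request:
servo_tool:
  linear:
    - [-0.04,-0.159,-0.009]
    - [-0.043,-0.158,-0.009]
    - [-0.044,-0.158,-0.009]
    - [-0.046,-0.158,-0.009]
    - [-0.047,-0.156,-0.01]
    - [0,0,0]
    - [0,0,0]
    - [0,0,0]
  spin: [0.007,0.006,0.007,0.006,0.006,0,0,0]

```text
time: 25.55
tool_pos: [361.8, 309.3, 187.6]
tcp_rot: [3.141, 0.0, 0.0]
contact_force: [0.2, 0.1, 0.6]
grip_width: 73.5
finger_force: 0.0
```

```bash
python3 - <<'E'
from h import *
c=cap('wrist','w9.png'); c=cap('wrist')
g=c['frame'].max(2); x,y=proj(c,(400,317,8))[0].astype(int); r=45
m=np.zeros_like(g); m[y-r:y+r,x-r:x+r]=(g[y-r:y+r,x-r:x+r]<70)*255
m=cv2.morphologyEx(m,cv2.MORPH_CLOSE,np.ones((9,9),np.uint8)); m=cv2.morphologyEx(m,cv2.MORPH_OPEN,np.ones((9,9),np.uint8))
k=max(cv2.findContours(m,0,1)[0],key=cv2.contourArea);P=ray(c,k.reshape(-1,2),8)[:,:2].astype(np.float32)
R=cv2.minAreaRect(P);print((x,y),R); X,Y=R[0]
a=np.radians((R[2]+45)%90-45)
plan((X,Y,80,a,3),(X,Y,20,a,3),(X,Y,3.5,a,2))
E
```

```text
(np.int64(309), np.int64(146)) ((400.01165771484375, 319.1849365234375), (49.51582336425781, 49.04570388793945), 89.98810577392578)
{"linear": [[0.064, -0.016, 0.18], [0.063, -0.017, 0.179], [0.064, -0.016, 0.18], [-0.0, 0.0, 0.1], [-0.0, 0.0, 0.1], [-0.0, 0.0, 0.1], [-0.0, 0.0, 0.041], [-0.0, 0.0, 0.042]], "spin": [0.0, 0.0, 0.0, 0.0, 0.0, 0.0, 0.0, 0.0]}
end [400.1 319.2   3.4] -0.0
```

Request:
servo_tool:
  linear:
    - [0.064,-0.014,0.18]
    - [0.063,-0.014,0.179]
    - [0.064,-0.014,0.18]
    - [0,0,0.1]
    - [0,0,0.1]
    - [0,0,0.1]
    - [0,0,0.041]
    - [0,0,0.042]
  spin: [0,0,0,0,0,0,0,0]

```text
time: 26.65
tool_pos: [400.2, 318.4, 3.5]
tcp_rot: [-3.141, -0.001, 0.001]
contact_force: [0.1, -0.3, 0.0]
grip_width: 73.6
finger_force: 0.0
```

Request:
servo_tool:
  linear:
    - [0,0,0]
    - [0,0,0]
    - [0,0,0]
    - [0,0,0]
    - [0,0,0]
    - [0,0,-0.1]
    - [0,0,-0.2]
    - [0,0,-0.25]
  spin: [0,0,0,0,0,0,0,0]
  hand: -1

```text
time: 27.65
tool_pos: [398.9, 318.0, 113.7]
tcp_rot: [3.14, 0.003, 0.001]
contact_force: [0.5, 1.2, -1.1]
grip_width: 50.0
finger_force: 30.0
```

```bash
python3 - <<'E'
from h import *
plan((523.5,-92.4,125,.132,10),(523.5,-92.4,64,.132,4),(523.5,-92.4,64,.132,2))
E
```

```text
{"linear": [[0.062, 0.205, -0.006], [0.06, 0.206, -0.005], [0.056, 0.207, -0.006], [0.054, 0.208, -0.006], [0.052, 0.208, -0.005], [0.048, 0.209, -0.006], [0.046, 0.209, -0.005], [0.043, 0.211, -0.006]], "spin": [-0.008, -0.009, -0.008, -0.008, -0.009, -0.008, -0.008, -0.009]}
{"linear": [[0.04, 0.21, -0.006], [0.038, 0.211, -0.005], [-0.0, 0.0, 0.076], [-0.0, 0.0, 0.076], [-0.0, 0.0, 0.076], [-0.0, 0.0, 0.077], [-0.0, 0.0, -0.0], [-0.0, 0.0, -0.0]], "spin": [-0.008, -0.008, -0.0, -0.0, -0.0, -0.0, -0.0, -0.0]}
end [523.6 -92.3  63.9] 0.131
```

Request:
servo_tool:
  linear:
    - [0.062,0.205,-0.006]
    - [0.06,0.206,-0.005]
    - [0.056,0.207,-0.006]
    - [0.054,0.208,-0.006]
    - [0.052,0.208,-0.005]
    - [0.048,0.209,-0.006]
    - [0.046,0.209,-0.005]
    - [0.043,0.211,-0.006]
  spin: [-0.008,-0.009,-0.008,-0.008,-0.009,-0.008,-0.008,-0.009]

```text
time: 28.65
tool_pos: [499.5, -11.2, 122.4]
tcp_rot: [-3.141, 0.0, 0.107]
contact_force: [0.4, -0.2, -1.1]
grip_width: 50.2
finger_force: 30.0
```

Request:
servo_tool:
  linear:
    - [0.04,0.21,-0.006]
    - [0.038,0.211,-0.005]
    - [0,0,0.076]
    - [0,0,0.076]
    - [0,0,0.076]
    - [0,0,0.077]
    - [0,0,0]
    - [0,0,0]
  spin: [-0.008,-0.008,0,0,0,0,0,0]

```text
time: 29.65
tool_pos: [524.7, -91.7, 63.9]
tcp_rot: [3.141, -0.0, 0.132]
contact_force: [-0.8, -0.3, 0.6]
grip_width: 50.3
finger_force: 30.0
```

```bash
python3 - <<'E'
from h import *
c=cap('wrist');c=cap('wrist'); o=monitor.get_obs(); print(o['tool_pos'],o['tcp_rot'])
cv2.imwrite('pics/w10.png',cv2.resize(c['frame'][60:360,120:520],(800,600)))
E
```

```text
[524.86735641 -91.86745993  64.31508418] [ 3.14094557e+00 -1.19905595e-03  1.31669148e-01]
```

View pics/w10.png

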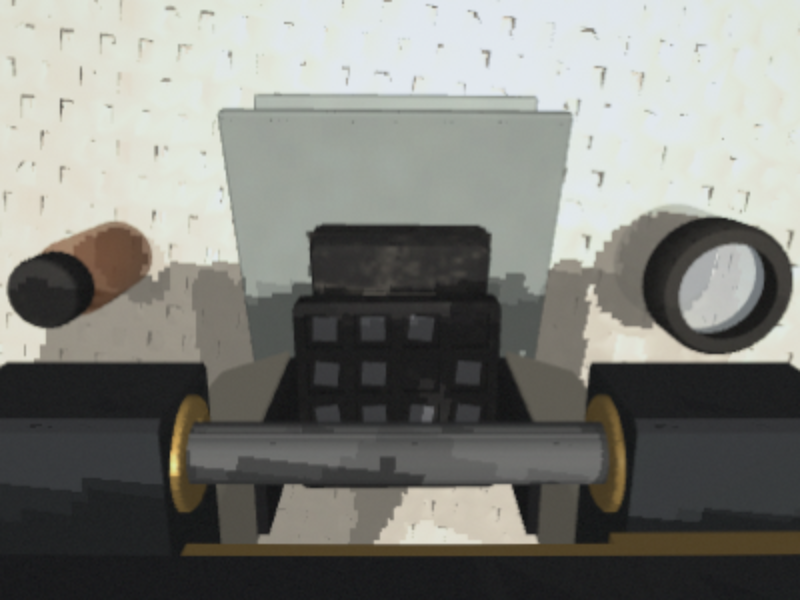

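The tray is held square above the case (columns 296–500 over case 312–490). Now I'll press it down to tilt it.

Request:
servo_tool:
  linear:
    - [0,0,0.011]
    - [0,0,0.011]
    - [0,0,0.011]
    - [0,0,0.011]
    - [0,0,0.011]
    - [0,0,0.012]
    - [0,0,0.012]
    - [0,0,0.012]
  spin: [0,0,0,0,0,0,0,0]

```text
time: 30.75
tool_pos: [524.6, -91.8, 46.3]
tcp_rot: [3.141, -0.001, 0.132]
contact_force: [-3.3, 1.4, 8.0]
grip_width: 50.6
finger_force: 30.0
```

Request:
servo_tool:
  linear:
    - [-0.006,0,0.002]
    - [-0.006,0,0.002]
    - [-0.006,0,0.002]
    - [-0.006,0,0.002]
    - [-0.006,0,0.002]
    - [-0.006,0,0.002]
    - [-0.005,0,0.002]
    - [0,0,0]
  spin: [0,0,0,0,0,0,0,0]

```text
time: 31.75
tool_pos: [518.4, -93.3, 44.1]
tcp_rot: [3.14, -0.005, 0.131]
contact_force: [2.0, 0.9, 7.8]
grip_width: 50.0
finger_force: 30.0
```

Request:
servo_tool:
  linear:
    - [0,0,0]
    - [0,0,0]
    - [0,0,0]
    - [0,0,0]
    - [0,0,-0.1]
    - [0,0,-0.2]
    - [0,0,-0.25]
    - [-0.2,0,-0.1]
  spin: [0,0,0,0,0,0,0,0]
  hand: 0.4

```text
time: 32.75
tool_pos: [478.9, -98.7, 175.4]
tcp_rot: [3.139, -0.006, 0.133]
contact_force: [0.3, 0.0, -0.0]
grip_width: 64.2
finger_force: 0.0
```

```bash
python3 - <<'E'
from h import *
c=cap('wrist');c=cap('wrist');c=cap('wrist'); t=cap('top')
a=cv2.resize(c['frame'][40:240,100:500],(800,400))
cv2.imwrite('pics/w11.png',a)
import pickle;pickle.dump((c,t),open('w11.pkl','wb'))
print(monitor.get_obs()['tool_pos'])
O=np.array([547.6,-89.2]);X=np.array([.9913,.1316]);Y=np.array([-.1316,.9913])
for n,p,z in (('loupe',(557,-182,42),42),('vial',(534,6,52),52)):
    q,P=dark(c,p,z,35,80);r=np.array(cv2.minEnclosingCircle(P)[0])-O;print(n,q,r@X,r@Y)
E
```

```text
[476.6620166  -98.23444629 173.02341873]
loupe (np.int64(427), np.int64(114)) -1.9296808923340052 -91.85627522705077
vial (np.int64(200), np.int64(112)) -0.23753505340578407 93.00083933937074
```

View pics/w11.png

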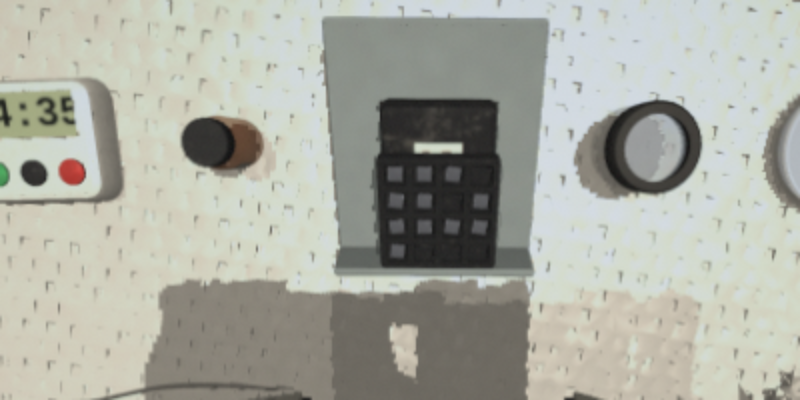

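```bash
python3 - <<'E'
from h import *
import pickle
c,t=pickle.load(open('w11.pkl','rb'))
O=np.array([547.6,-89.2]);B=np.array([[.9913,.1316],[-.1316,.9913]]).T
for n,p,z,e in (('tray near',[(289,173),(347.5,173)],38.8,-55.1),('tray far',[(288.5,117),(350,117)],55.4,-6.9),('case far',[(290,90.5),(348.5,90.5)],53.9,13.7),('deck far',[(261.5,48.5),(374,48.5)],50.4,46.6)):
    print(n,((ray(c,p,z)[:,:2]-O)@B).round(1).tolist(),'exp x',e)
o=monitor.get_obs();print(o['contact_force'],o['dq'].round(3))
E
```

```text
tray near [[-53.7, 25.8], [-53.8, -26.8]] exp x -55.1
tray far [[-4.9, 23.6], [-4.9, -26.3]] exp x -6.9
case far [[15.7, 22.1], [15.7, -24.8]] exp x 13.7
deck far [[47.5, 44.1], [47.4, -44.5]] exp x 46.6
[ 0.32329232 -0.06086868 -0.63914455] [ 0.007  0.036 -0.011  0.001 -0.007  0.001]
```

Everything measures within about 2 mm of its target, so I'm handing in.

```bash
python3 -c "
from h import *
print(workorder.close_job())"
```

```text
the job is handed in; nothing more can be done
None
```

The inspection place is set up and handed in at about 33 s of the 96 s allowed: case and tray lie square against the ledge, vial and loupe stand about 93 and 92 mm either side of the stand, I never touched the timer or petri dish, and the hand-in returned no verdict.

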